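# Hang the mug on the swing-out hook

### The job

The thin steel hook arm on the corner shelf is folded back along the shelf: swing it fully out, until it points straight away from the shelf's front. Then hang the steel mug by its handle on the upper bar, the one with the upturned tip, and leave it hanging there at rest, with the arm still out. Leave the jug, the glass, the tea tin and the orange bin with its closed front as they are.

Things in the scene. Friction and masses are not known exactly. Their poses are not given: they have to be found in the camera images.
- mug: Plain steel mug, upright on the counter: cylinder 62 mm across, 100 mm tall, open top, wall 3 mm, about 0.16 kg. Origin at the centre of its underside, z up its axis. One D-shaped handle of 8 mm round bar on its +y side, in its y-z plane, reaching to y = 74 mm, from z = 30 to 91 mm. Hung and let go, it tilts some 15 degrees until its wall leans on the hook arm's lower bar
- mug_loop (a point): Centre of the opening of the mug's handle, at (0, 49, 61) mm in the mug's frame; axes as the mug's. The opening runs from y = 31 to 66 mm and from z = 38 to 83 mm of the mug
- stand: Fixed steel post 12 mm thick on a 34 x 60 mm foot, near the front edge of the grey plastic corner shelf. Origin under the foot, on the shelf top, 60 mm above the counter. z up, -x straight away from the shelf's front (roughly to the robot), +y along the front. The hook arm turns on the post's axis, its upper bar 155 mm above this origin; the post ends 6 mm above the bar's centre
- swing_hook (a joint): Swing angle of the hook arm about the post's vertical axis, rad. 0: folded, pointing along the stand's +y (starts at 0 to 0.45); grows anticlockwise seen from above to its stop at 1.57: fully out, along the stand's -x. Stiff hinge: stays where it is left, needs about 1 N near the tip to move. It has two bars, one above the other (see hook_seat)
- hook_seat (a point): Centre of the arm's upper bar at the bottom of its 4 mm dip, 75 mm out from the post's axis, 151 mm above the stand's origin; turns with the arm: y outwards along it, z up. Upper bar: level, round, 8 mm thick, 100 mm long from the post's axis, its last 8 mm turned up to a tip 18 mm above the bar's centre. Lower bar: straight, 8 mm, 96 mm long, 62 mm below the upper; the mug's wall leans on it
- shelf: Fixed low corner shelf of grey plastic, 220 (x) x 440 (y) mm, top 60 mm above the counter, 35 mm upstands on its back (+x) and left (+y) edges. Origin on the counter 120 mm behind its front edge, midway along; its front faces -x
- jug: White ceramic jug on the shelf, 96 mm across, 145 mm tall, with a handle: leave alone. Origin under its centre
- tumbler: Short glass tumbler without handle, 68 mm across, 80 mm tall, on the shelf: leave alone. Origin under its centre
- tin: Round aluminium tea tin with lid, 71 mm across, 98 mm tall, on the shelf: leave alone. Origin under its centre
- bin: Fixed orange plastic bin, 100 x 110 x 100 mm tall, on the shelf's left end. Origin under its centre; its front faces -x
- bin_front (a joint): Tilt of the bin's hinged front, rad: 0 closed, grows as it tilts out to 0.7. Leave closed
Things that resemble listed ones, but are neither listed nor needed, are in the scene too. Leave any pink look-alike of the mug alone.

How it is judged (in metres and radians):
On the way, in this order (a step that is already met when the one before it is completed fails the run):
1. the hook arm is swung out (value of joint swing_hook above 1.4 rad), for 0.2 s.
2. with the arm out, it passes through the mug's handle (y of mug_loop in the frame of hook_seat between -0.045 and 0.025 m and x of mug_loop in the frame of hook_seat between -0.03 and 0.03 m and z of mug_loop in the frame of hook_seat between -0.04 and 0.02 m and value of joint swing_hook above 1.4 rad), for 0.2 s.
At the end, for the whole second after the job is handed in: The arm is out (over 1.4 rad) and passes through the mug's handle: centre of its opening below the seat by 0 to 40 mm, within 30 mm sideways, 45 mm inwards to 25 mm outwards of it along the arm; the mug hangs on the hook at rest (under 0.08 m/s, 1.0 rad/s) (all of step 2 and z of mug_loop in the frame of hook_seat below 0 m and height (world z) of mug_loop above 0.15 m and contact force between mug and stand above 0.4 N and linear speed of mug below 0.08 m/s and angular speed of mug below 1 rad/s); the robot touches nothing.
It fails at once if the jug is moved more than 25 mm or tipped over 0.3 rad (distance of jug from where it was at the start of the episode above 0.025 m or angle between jug's own z axis and vertical above 0.3 rad).
It fails at once if the tumbler is moved more than 25 mm or tipped over 0.3 rad (distance of tumbler from where it was at the start of the episode above 0.025 m or angle between tumbler's own z axis and vertical above 0.3 rad).
It fails at once if the tin is moved more than 25 mm or tipped over 0.3 rad (distance of tin from where it was at the start of the episode above 0.025 m or angle between tin's own z axis and vertical above 0.3 rad).
It fails at once if the bin's front is tilted out more than 0.15 rad (value of joint bin_front above 0.15 rad).
It also fails if it takes over 58 s, if anything falls off the work surface, if the arm or the gripper's body presses on something with over 40 N, if the wrist force passes 120 N, or if a joint passes its speed limit or range.

### The arm

A 7-joint arm with a two-finger parallel gripper is mounted at the origin on the work surface. World frame = base frame: x ahead of the robot, y to its left, z up, the work surface at z = 0. Lengths are in mm, angles in rad, forces in N, time in s.
With the tool pointing down it reaches from about 400 to 900 mm from the base axis. Payload 5.6 kg.
Tool frame: the origin (TCP) lies midway between the tips of the shut fingers; the grasp point (between the pads) lies 19 mm behind it; x points along the fingers, y is the direction in which the jaws open and shut, and the axes are right-handed (so a half turn about x gives the same grasp; the last joint's range is limited). The gripper opens to 92 mm and grips with 3 to 60 N. Pads are 20 mm wide; open, the fingers measure 128 mm over their backs; the gripper's body (75 mm by 189 mm) begins 69 mm behind the grasp point.
Start: joints at [-1.389, 0.468, -0.012, 1.603, 0.006, 1.071, -0.056], TCP at [144.934, 633.643, 214.592] pointing down, gripper open.
Joint ranges: [-2.53, 2.53], [-0.31, 2.02], [-1.57, 1.55], [0.28, 2.44], [-1.29, 4.43], [0.15, 1.84], [-2.92, 2.92]. Speed limits (rad/s): [2.57, 2.57, 3.14, 3.14, 3.14, 3.14, 3.14].

### API

Orientations are given as a rotation vector (axis times angle).
In Python, from cell import robot, grip, kin, viewer gives the robot as it stands. Calls block until the motion is done:
- robot.movep(position, orientation): joint-space move of the TCP to a pose.
- robot.servo_line(position, feed=150, rotation=None): straight line of the TCP; rotation=None keeps the orientation; feed is the mean speed in mm/s.
- robot.goto_joints(angles): joint-space move.
- grip(opening, newtons=None): opening from 0.0 (shut) to 1.0 (fully open); newtons is the grip in N (None keeps the last); returns when the fingers have stopped.
- robot.hold(seconds).
- kin.ik(position, orientation): joint angles nearest the present ones, or None.
- robot.observe(): the state.
- viewer.read_camera(name): name is "side" or "top"; returns the picture (384x512x3 uint8, red, green, blue); there is no depth.
- viewer.camera_info(name): a dict with "camera_matrix" (3x3 intrinsics, pixels), "R" (3x3) and "t" (3): a world point X has camera coordinates R X + t. Camera axes: x right, y down, z forward; pixel columns grow to the right and rows downward; lengths in mm; the calibration is good to about 2 mm. A picture is of the moment at which its call begins. camera_info takes no time and is no camera call.
A pose or a line that the arm cannot do raises robot.IKError and nothing moves.
- robot.job_done(): hands the job in, once; it reports no verdict.
Trained networks look in the newest picture that a camera, given by its name, has taken for a name from the list of things; names that differ only in an ending like _2 or _b are one class to them, and where a whole thing is asked for, a point or a joint stands for the part that bears it (a point fixed in the world has none). Each returns a list of dicts, best first, with "confidence" (0 to 1); they miss things now and then, are a little off and sometimes report something else, mostly with a low value. They report only what shows in the picture. A call takes as long as a camera call. They do not tell look-alikes from the thing itself.
- viewer.silhouettes(name, camera): "mask" (384x512 bool, what is visible of it).
- viewer.pinpoint(name, camera): "at" ([x, y, z] in mm, in the coordinates of the camera as it stood for that picture, good to about 4 mm: a listed point, or the origin of a listed thing).
The state is a dict: "t": time; "joints": joint angles; "joint_velocities": joint speeds; "joint_torque": joint torques, N m; "tcp_pos": TCP position; "tcp_rot": TCP orientation; "contact_force": force on the tool from outside, world axes, zero at the start; "wrist_torque": the same for the moment, N m; "grip_width": opening from 0.0 (shut) to 1.0 (fully open).
Only numpy, scipy, OpenCV 4.12 (cv2) and the standard library are available. Lean on these libraries where they do the work, as an engineer would, in place of code of your own. Each camera call takes 0.05 s, during which the arm holds its last target.

## Working session

There is one attempt and no reset: what is moved stays moved. The work goes in short steps, each a Python script; the robot and the scene stay as the last script left them, time stands still between calls to the robot, and variables do not carry over. Pictures are saved under pics/ and viewed, and the job is handed in when it is done.

```bash
ls; mkdir -p pics; python3 - <<'E'
from cell import robot, grip, kin, viewer
import cv2, numpy as np
for c in ("side","top"):
    im=viewer.read_camera(c); cv2.imwrite(f"pics/{c}0.png",im[:,:,::-1])
    i=viewer.camera_info(c); print(c,i)
    R=np.array(i["R"]);t=np.array(i["t"])
    for n in ("mug","mug_loop","stand","hook_seat","shelf","jug","tumbler","tin","bin"):
        for d in viewer.pinpoint(n,c):
            p=np.array(d["at"]); print(c,n,round(d["confidence"],2),(R.T@(p-t)).round(0),((np.array(i["camera_matrix"])@p)/p[2]).round(0)[:2])
print(robot.observe())
E
```

```text
pics
side {'camera_matrix': array([[383.4129129 ,   0.        , 260.71147936],
       [  0.        , 383.4129129 , 193.18840092],
       [  0.        ,   0.        ,   1.        ]]), 'R': array([[-0.8645069 , -0.50238308,  0.01546161],
       [-0.38333801,  0.6391323 , -0.66675473],
       [ 0.32508428, -0.58234109, -0.74511681]]), 't': array([450.13095438, 374.95352616, 780.0569836 ])}
side mug 0.97 [ 374. -386.    2.] [370. 187.]
side mug 0.94 [ 419. -253.   -6.] [338. 214.]
side mug 0.85 [455. -99.   2.] [302. 246.]
side mug_loop 0.88 [ 390. -218.   62.] [347. 211.]
side mug_loop 0.84 [ 425. -398.   54.] [359. 166.]
side mug_loop 0.84 [414. -65.  60.] [314. 250.]
side mug_loop 0.4 [576. 174. 209.] [189. 261.]
side stand 0.74 [602. 107.  62.] [206. 269.]
side hook_seat 0.8 [574. 177. 207.] [189. 263.]
side hook_seat 0.37 [727. 117.  56.] [161. 250.]
side shelf 0.7 [701.  74.  -3.] [184. 255.]
side shelf 0.49 [ 423. -255.   -5.] [337. 212.]
side jug 0.66 [688. -73.  58.] [220. 203.]
side tumbler 0.56 [728.  30.  53.] [183. 225.]
side tumbler 0.44 [ 388. -220.   62.] [348. 210.]
side
[... 1182 characters left out ...]
152. 161.]
{'t': 1.0, 'joints': array([-1.38900907,  0.46750932, -0.01164051,  1.6027125 ,  0.00601391,
        1.07140122, -0.05629353]), 'joint_velocities': array([-0.00136431, -0.00074504,  0.00056994,  0.00092593, -0.00040166,
       -0.00032398,  0.00147832]), 'joint_torque': array([-8.11500013e-04, -5.20424080e+01, -1.33418891e-02, -2.44066483e+01,
       -5.67627477e-02,  1.10247522e-02,  1.41339152e-05]), 'tcp_pos': array([144.90610218, 633.63981443, 214.58114544]), 'tcp_rot': array([ 0.1764988 ,  1.56354673, -0.17649488]), 'contact_force': array([ 0.70901561,  0.2181545 , -0.5008175 ]), 'wrist_torque': array([-0.02390735, -0.02541024, -0.02215907]), 'grip_width': 1.0018716515318864}
```

View pictures.

View pics/side0.png

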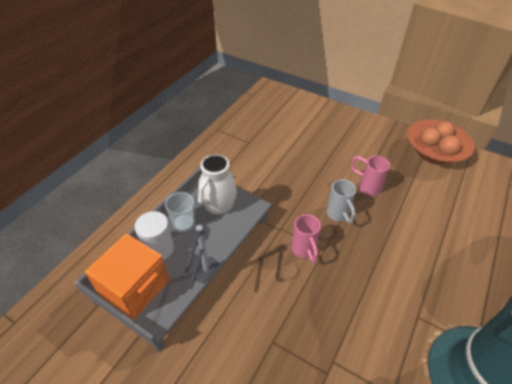

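View pics/top0.png

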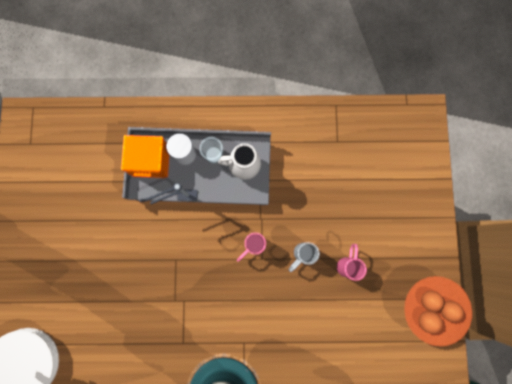

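```bash
python3 - <<'E'
import cv2,numpy as np
a=cv2.imread("pics/side0.png");b=cv2.imread("pics/top0.png")
A=cv2.resize(a[130:290,280:400],None,fx=3.3,fy=3.3,interpolation=3)
B=cv2.resize(b[215:295,230:380],None,fx=2.6,fy=2.6,interpolation=3)
H=max(A.shape[0],B.shape[0]);f=lambda x:np.vstack([x,np.zeros((H-x.shape[0],x.shape[1],3),np.uint8)])
cv2.imwrite("pics/crop0.png",np.hstack([f(A),f(B)]))
A=cv2.resize(a[200:330,110:270],None,fx=4.2,fy=4.2,interpolation=3)
cv2.imwrite("pics/crop1.png",A)
E
```

```text
(no output)
```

View pics/crop0.png

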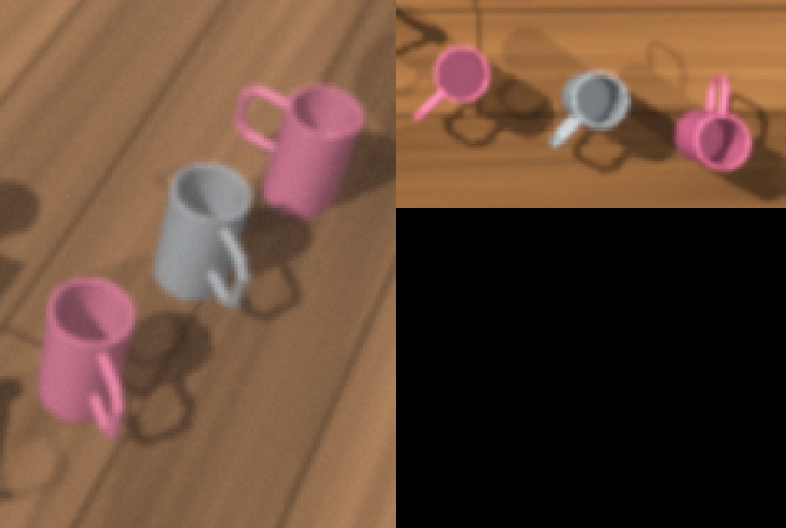

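View pics/crop1.png

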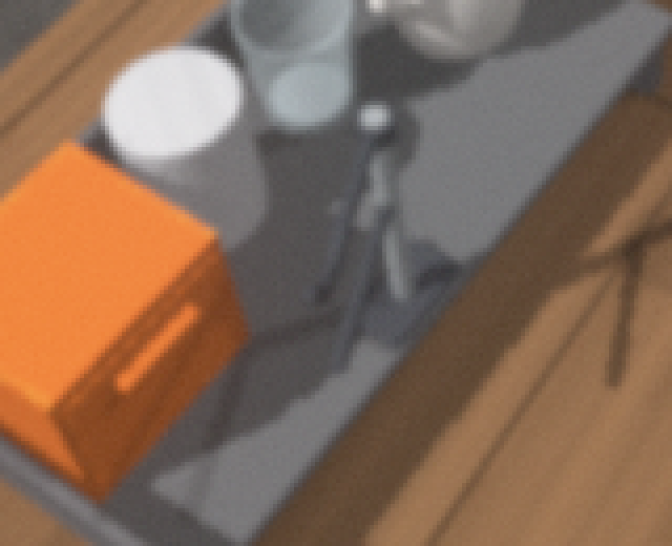

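The steel mug is the target, at side (341,200) and top (306,253), with its handle toward the robot and left. The two look-alikes are pink, at side (306,236) and (374,175), and the close crop confirms that only the middle one is grey steel. The hook post is at side (200,230)–(208,272). Its arm is folded about 0.35 rad, toward the bin. Next I'll get the shelf's yaw.

```bash
cat > h.py <<'E'
from cell import robot, grip, kin, viewer
import cv2, numpy as np
from scipy.spatial.transform import Rotation as Ro
def down(a,tilt=None):
    c,s=np.cos(a),np.sin(a)
    M=np.array([[0,c,s],[0,s,-c],[-1,0,0]]); return Ro.from_matrix(M).as_rotvec()
def back(c,px,z):
    i=viewer.camera_info(c);R=np.array(i["R"]);t=np.array(i["t"]);K=np.array(i["camera_matrix"])
    px=np.atleast_2d(px);d=(np.linalg.inv(K)@np.c_[px,np.ones(len(px))].T).T@R;o=-R.T@t
    return o+d*((z-o[2])/d[:,2])[:,None]
def proj(c,X):
    i=viewer.camera_info(c);p=np.atleast_2d(X)@np.array(i["R"]).T+np.array(i["t"]);q=p@np.array(i["camera_matrix"]).T
    return q[:,:2]/q[:,2:]
def pins(names,cams=("side","top"),shot=True):
    for c in cams:
        if shot: viewer.read_camera(c)
        i=viewer.camera_info(c)
        for n in names:
            for d in viewer.pinpoint(n,c):
                print(c,n,round(d["confidence"],2),(np.array(i["R"]).T@(np.array(d["at"])-np.array(i["t"]))).round(1))
def snap(c,name,box=None,f=1):
    im=viewer.read_camera(c)[:,:,::-1]
    if box: im=im[box[1]:box[3],box[0]:box[2]]
    cv2.imwrite("pics/"+name+".png",cv2.resize(im,None,fx=f,fy=f,interpolation=3))
E
python3 - <<'E'
from h import *
viewer.read_camera("top")
s=viewer.silhouettes("shelf","top")
for d in s[:2]:
    m=d["mask"]; ys,xs=np.nonzero(m); print(d["confidence"],m.sum(),xs.min(),xs.max(),ys.min(),ys.max())
    # front edge: lowest row per column
    cols=np.arange(xs.min()+8,xs.max()-8); r=np.array([np.nonzero(m[:,c])[0].max() if m[:,c].any() else np.nan for c in cols])
    P=back("top",np.c_[cols,r][~np.isnan(r)],60)
    k=cv2.fitLine(P[:,:2].astype(np.float32),cv2.DIST_HUBER,0,.01,.01).ravel(); print(k, np.degrees(np.arctan2(k[1],k[0])))
pins(["stand","hook_seat","mug","mug_loop"],shot=True)
for a in np.radians([0,45,90,135]):
    for p in ([610,170,170],[526,125,170],[422,-253,60],[526,56,220],[430,56,240]):
        print(round(np.degrees(a)),p,kin.ik(p,down(a)) is not None, kin.ik(p,down(a-np.pi)) is not None)
print(robot.observe()["t"])
E
```

```text
0.57 5918 122 270 127 203
[6.2126257e-02 9.9806827e-01 5.8195300e+02 2.1271265e+01] 86.438126
side stand 0.97 [601.9 106.3  63.7]
side hook_seat 0.78 [577.  175.5 210.1]
side mug 0.88 [ 374.7 -389.8    0.9]
side mug 0.66 [ 4.531e+02 -1.014e+02 -2.000e-01]
side mug 0.57 [ 424.6 -250.6   -4.6]
side mug_loop 0.96 [ 426.7 -400.2   56.8]
side mug_loop 0.87 [ 387.7 -217.9   59.2]
side mug_loop 0.59 [417.1 -66.8  64.2]
top stand 0.77 [596.3 105.7  60.8]
top hook_seat 0.76 [575.9 176.8 208.1]
top mug 0.77 [ 376.6 -391.8    2.2]
top mug 0.65 [ 422.5 -254.4    4.3]
top mug 0.63 [ 4.515e+02 -1.013e+02  4.000e-01]
top mug 0.34 [688.9 -70.6  66.9]
top mug_loop 0.87 [ 421.4 -397.    62.5]
top mug_loop 0.69 [ 384.3 -222.3   61.4]
top mug_loop 0.61 [419.6 -64.   61.7]
0 [610, 170, 170] True True
0 [526, 125, 170] True True
0 [422, -253, 60] True True
0 [526, 56, 220] True True
0 [430, 56, 240] True True
45 [610, 170, 170] True True
45 [526, 125, 170] True True
45 [422, -253, 60] True True
45 [526, 56, 220] True True
45 [430, 56, 240] True True
90 [610, 170, 170] True True
90 [526, 125, 170] True True
90 [422, -253, 60] True True
90 [526, 56, 220] True True
90 [430, 56, 240] True True
135 [610, 170, 170] True True
135 [526, 125, 170] True True
135 [422, -253, 60] True True
135 [526, 56, 220] True True
135 [430, 56, 240] True True
1.6
```

```bash
python3 - <<'E'
from h import *
o=robot.observe(); M=Ro.from_rotvec(o["tcp_rot"]).as_matrix(); print("a0",np.degrees(np.arctan2(M[1,1],M[0,1])))
P=np.array([600.5,105.5]); u=lambda f:np.array([np.cos(np.radians(f)),np.sin(np.radians(f))])
def pos(f,d,r=65): return P+r*u(f)+d*u(f-90)
grip(0.0,20)
best=None
for off in (0,180):
    q=kin.ik([*pos(109,40),300],down(np.radians(109+off))); print(off,q)
    qe=kin.ik([*pos(176.4,14),172],down(np.radians(176.4+off))); print(qe)
    s=abs(q-o["joints"]).max()
    if best is None or s<best[0]: best=(s,off,q)
off=best[1]; open("off.txt","w").write(str(off))
robot.goto_joints(best[2]); print(off,robot.observe()["tcp_pos"],robot.observe()["t"])
robot.servo_line([*pos(109,40),172],feed=120)
o=robot.observe();print(o["tcp_pos"],o["contact_force"].round(1),o["t"])
snap("side","s1",(110,170,310,330),3.5)
snap("top","t1",(110,110,290,230),4)
E
```

```text
a0 77.11819424473185
0 [-0.51511284  0.3872054   0.24403251  1.53774804 -0.09700506  1.22853485
  1.64654506]
[-0.31096881  0.3499189   0.02917917  1.89058745 -0.01275597  0.90126299
  2.80312071]
180 [-0.83270566  0.43755662  0.69644185  1.55970613 -0.29046401  1.25035151
 -1.32976262]
[-0.74563801  0.38079536  0.57222385  1.91860062 -0.25683546  0.91452773
 -0.11064236]
180 [616.7374533  181.40168074 299.68018312] 5.3
[617.75232098 180.03451051 172.8525925 ] [0.  0.  0.9] 6.5167
```

View pics/s1.png

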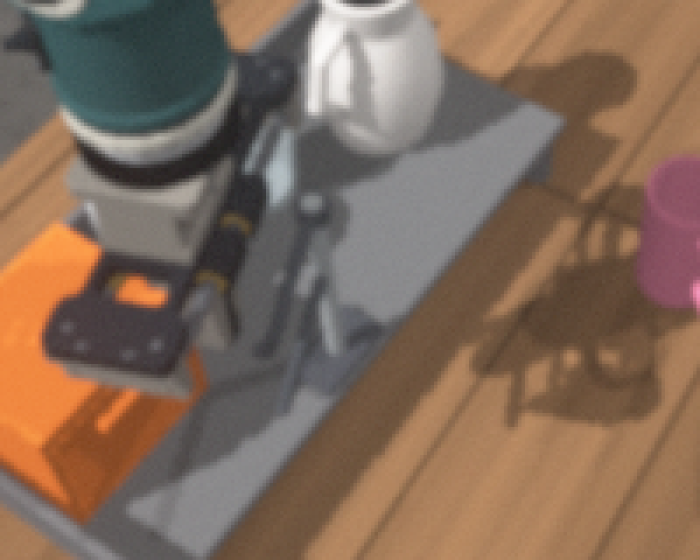

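View pics/t1.png

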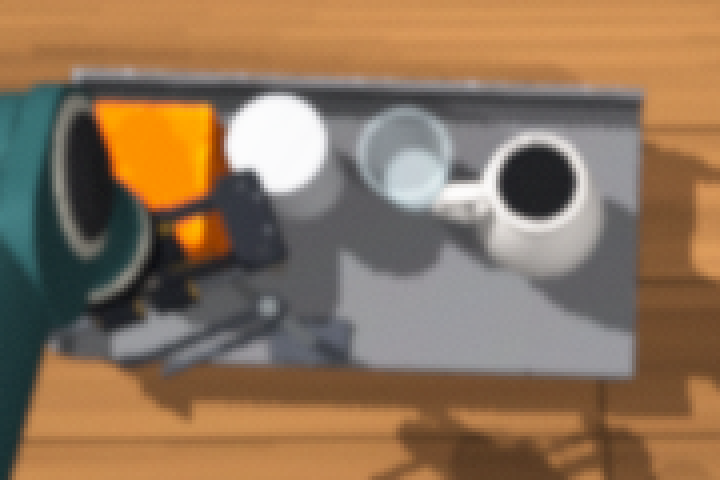

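The shut fingers hang behind the hook arm, at about (175,270) in the full side view, clear of the bin and tin. Now I'll push.

```bash
python3 - <<'E'
from h import *
off=int(open("off.txt").read())
P=np.array([600.5,105.5]); u=lambda f:np.array([np.cos(np.radians(f)),np.sin(np.radians(f))])
def pos(f,d,r=65): return P+r*u(f)+d*u(f-90)
print(robot.observe()["grip_width"])
for f,d in [(112,20)]+[(f,14) for f in (118,128,138,148,158,166,172,175,177)]:
    robot.servo_line([*pos(f,d),172],feed=70,rotation=down(np.radians(f+off)))
    o=robot.observe(); print(f,o["tcp_pos"].round(1),o["contact_force"].round(1),round(o["t"],2))
    if np.linalg.norm(o["contact_force"][:2])>15: print("stop");break
snap("side","s2",(110,170,310,330),3.5)
snap("top","t2",(110,110,290,230),4)
E
```

```text
0.006714684569052679
112 [594.9 173.5 172.4] [0.1 1.2 0.3] 7.1
118 [582.7 169.6 172.2] [1.3 0.8 0.7] 7.43
128 [571.9 165.4 172.1] [-0.2 -0.   0.4] 7.76
138 [561.9 159.5 172. ] [-0.1  0.  -0.2] 8.08
148 [553.1 151.9 172. ] [-0.   1.4 -0.1] 8.41
158 [545.7 143.  172. ] [-0.4  0.3  0.6] 8.73
166 [541. 135. 172.] [ 0.8  0.7 -0.2] 9.03
172 [538.2 128.6 172. ] [-0.  -0.1 -0. ] 9.28
175 [537.1 125.6 172. ] [ 0.7  0.8 -0.1] 9.53
177 [536.8 125.  172. ] [ 1.5  4.3 -2.2] 9.78
```

View pics/s2.png

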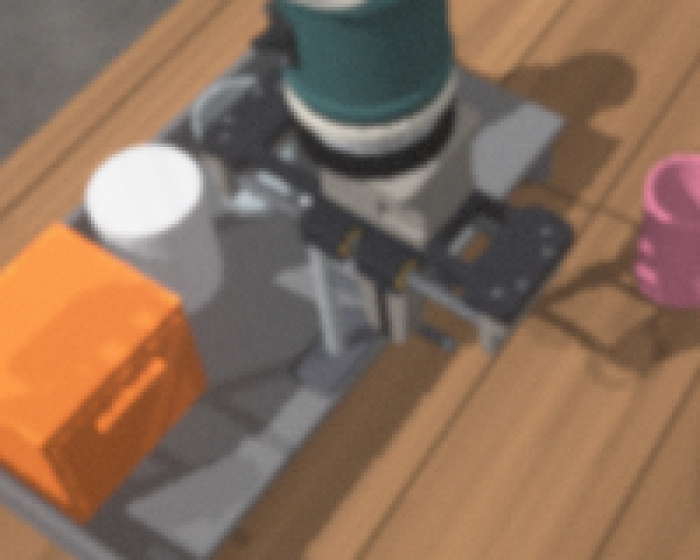

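View pics/t2.png

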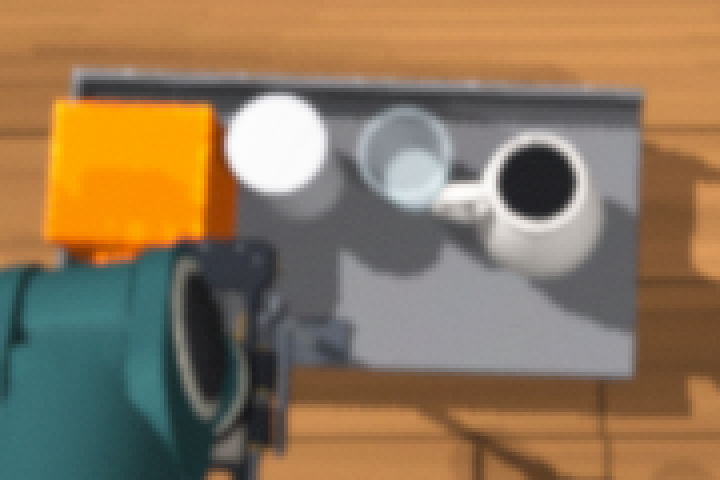

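The arm looks fully out. At the last step the finger lagged 2 mm with 4 N on it, which means it reached the stop. I'll retreat and then measure.

```bash
python3 - <<'E'
from h import *
robot.hold(0.3)
p=robot.observe()["tcp_pos"]
robot.servo_line([p[0],p[1]+45,172],feed=150)
robot.servo_line([p[0],p[1]+45,300],feed=250)
a=np.radians(45); 
for off in (0,np.pi): print(kin.ik([421,-253,260],down(a+off)))
q=min((kin.ik([421,-253,260],down(a+off)) for off in (0,np.pi)),key=lambda q:abs(q-robot.observe()["joints"]).max())
qm=robot.observe()["joints"].copy(); print(qm)
robot.servo_line([380,150,300],feed=300)
print(robot.observe()["t"])
snap("side","s3",(110,170,310,330),3.5)
snap("top","t3",(110,110,290,230),4)
pins(["stand","hook_seat","mug","mug_loop"],shot=False)
E
```

```text
[-0.17301987  0.15551305  0.72640975  1.96767492 -0.11818637  1.06023774
  1.39072302]
[-0.40139457  0.19195147  1.003814    1.97728698 -0.18474355  1.06758599
 -1.67233019]
[-0.70883461  0.24472981  0.4154744   1.7453068  -0.10605157  1.17530249
 -0.31700148]
11.9833
side stand 0.89 [602.  105.3  62.6]
side hook_seat 0.84 [529.6 110.5 209.7]
side mug 0.68 [ 374.3 -387.6   -1.7]
side mug 0.66 [ 421.7 -253.3   -1.7]
side mug_loop 0.71 [ 425.6 -398.1   56. ]
side mug_loop 0.56 [ 390.6 -218.6   58. ]
side mug_loop 0.5 [726.7 118.9  53.6]
side mug_loop 0.22 [ 421.1 -252.    -5.1]
top stand 0.76 [598.8 107.   59.2]
top stand 0.64 [ 423.4 -253.7    3.1]
top hook_seat 0.58 [527.2 110.5 210.8]
top mug 0.91 [ 420.3 -254.8    3.7]
top mug 0.66 [ 453.  -104.6    1.7]
top mug 0.6 [ 376.3 -392.5    0.6]
top mug 0.56 [ 381.2 -219.6   57.5]
top mug_loop 0.86 [ 422.5 -394.    61.7]
top mug_loop 0.71 [419.1 -65.8  61.3]
top mug_loop 0.69 [ 382.3 -220.2   61.8]
```

View pics/s3.png

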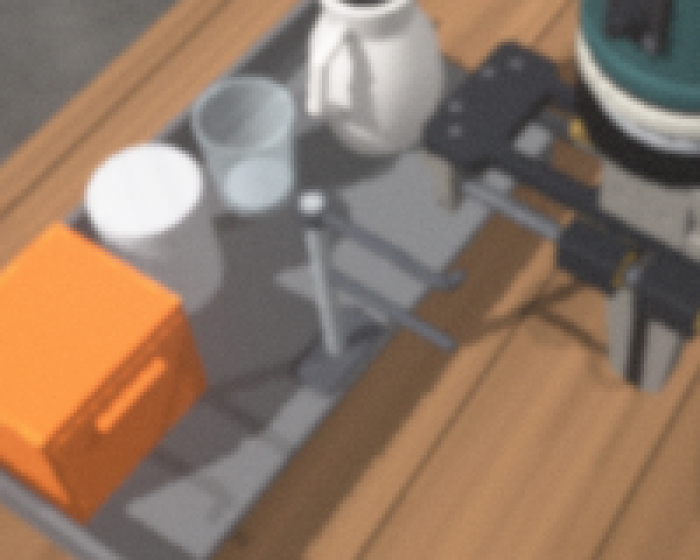

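View pics/t3.png

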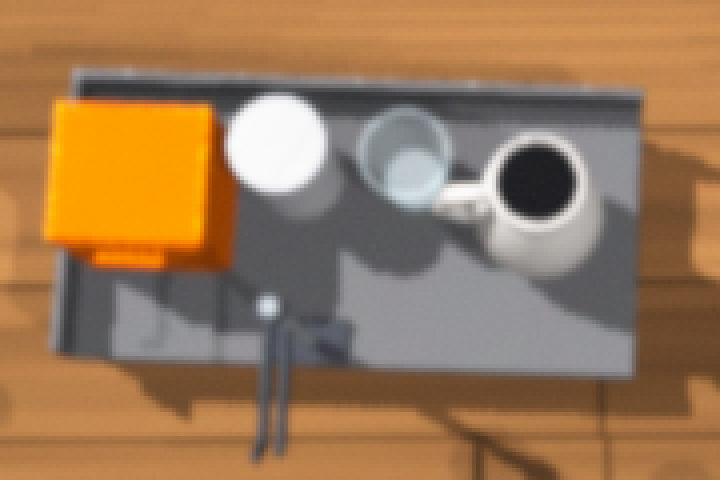

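The arm is fully out: post top at side (200,228), upturned tip at (240,250). Seat is about (528.5, 110.5, 211) and the bar heading is 176.4°. Next, grasp the mug.

```bash
python3 - <<'E'
from h import *
grip(1.0)
a=np.radians(46.7); m=[422,-253.5]
robot.movep([*m,190],down(a)); print(robot.observe()["t"],robot.observe()["joints"].round(2))
robot.servo_line([*m,56],feed=150)
o=robot.observe();print(o["tcp_pos"].round(1),o["contact_force"].round(1))
grip(0.0,25); o=robot.observe();print("w",o["grip_width"]*92,o["contact_force"].round(1),o["t"])
snap("side","s4",(270,110,430,290),3)
robot.servo_line([*m,190],feed=150)
o=robot.observe();print("w",o["grip_width"]*92,o["contact_force"].round(1),o["tcp_pos"].round(1),o["t"])
snap("side","s5",(270,110,430,290),3)
pins(["mug","mug_loop"])
E
```

```text
15.7833 [-0.4   0.36  1.07  2.05 -0.39  0.95  1.69]
[ 422.5 -253.9   56.6] [ 1.2 -0.3  0.1]
w 60.40384141784032 [-0.8 -0.   2.3] 17.4
w 60.09668157138282 [-0.6  0.6 -2. ] [ 421.5 -253.   189.2] 18.4917
side mug 0.82 [ 422.2 -252.9  129.5]
side mug 0.73 [ 3.768e+02 -3.902e+02 -1.000e-01]
side mug 0.67 [ 4.533e+02 -1.026e+02  2.000e-01]
side mug_loop 0.85 [ 389.6 -217.7  194.5]
side mug_loop 0.85 [ 426.6 -397.8   55.3]
side mug_loop 0.85 [417.1 -65.7  62.7]
top mug 0.87 [ 455.6 -103.7   -1.8]
top mug 0.68 [601.5 104.8  60.8]
top mug_loop 0.83 [420.2 -65.7  61.8]
top mug_loop 0.57 [ 381.  -219.9  192.1]
```

View pics/s5.png

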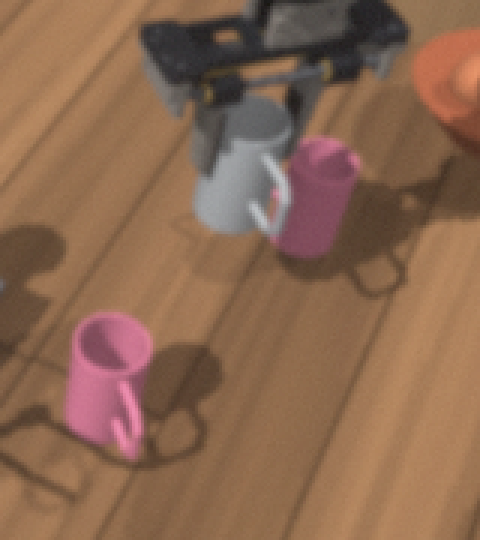

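```bash
cat >> h.py <<'E'
Pp=np.array([600.5,106.0]); E_=np.array([-np.cos(np.radians(3.6)),np.sin(np.radians(3.6))]); N_=np.array([np.sin(np.radians(3.6)),np.cos(np.radians(3.6))])
A_=np.radians(-3.6)
def tcp_for(r,lat=0.): return Pp+r*E_-(49-lat)*N_   # loop at r along the bar, lat sideways
E
python3 - <<'E'
from h import *
print(kin.ik([*tcp_for(165),217],down(A_)),kin.ik([*tcp_for(75),217],down(A_)),kin.ik([*tcp_for(75),185],down(A_)))
p=robot.observe()["tcp_pos"]; robot.servo_line([p[0],p[1],225],feed=150)
robot.movep([*tcp_for(165),225],down(A_)); robot.servo_line([*tcp_for(165),217],feed=80)
robot.hold(.2)
o=robot.observe();print("w",o["grip_width"]*92,o["contact_force"].round(1),o["tcp_pos"].round(1),o["joints"].round(2),o["t"])
snap("side","s6",(160,170,340,310),4)
snap("top","t6",(110,110,290,250),4)
pins(["mug","mug_loop","hook_seat"],shot=False)
print(proj("side",[[*(Pp+100*E_),233],[*(Pp+100*E_),215],[*(Pp+165*E_),222]]),proj("top",[[*(Pp+100*E_),233],[*(Pp+165*E_),222]]))
E
```

```text
[-1.39826395  0.19551444  1.32706715  2.14570381 -0.23206566  0.96094827
 -0.00403707] [-1.14443709  0.51146656  1.2838859   1.95493506 -0.55535609  1.09817846
  0.31255897] [-1.10675562  0.55680878  1.24269126  1.98531104 -0.61484871  1.04974841
  0.3578869 ]
w 60.353262021539024 [ 0.7  0.4 -0.6] [433.   67.2 217.2] [-1.24  0.13  1.11  2.14 -0.14  0.95 -0.11] 21.2333
side mug 0.89 [ 376.9 -386.6    2.2]
side mug 0.64 [435.5  68.6 157.4]
side mug 0.63 [ 452.2 -101.1   -2. ]
side mug_loop 0.81 [ 425.  -393.9   56.9]
side mug_loop 0.7 [726.7 119.5  54.1]
side mug_loop 0.62 [415.7 -66.   59.5]
side mug_loop 0.58 [436.4 117.7 220.6]
side mug_loop 0.19 [601.3 105.7  57.4]
side hook_seat 0.59 [528.4 111.  210.7]
top mug 0.69 [ 455.7 -102.7    1.1]
top mug 0.55 [433.3  65.  161.8]
top mug_loop 0.85 [ 422.1 -393.    60.3]
top hook_seat 0.64 [526.8 109.3 210. ]
[[241.35646978 247.35021144]
 [241.56962561 252.75305235]
 [270.91917341 267.93501203]] [[172.57363561 224.37027098]
 [171.37904894 249.75012632]]
```

View pics/s6.png

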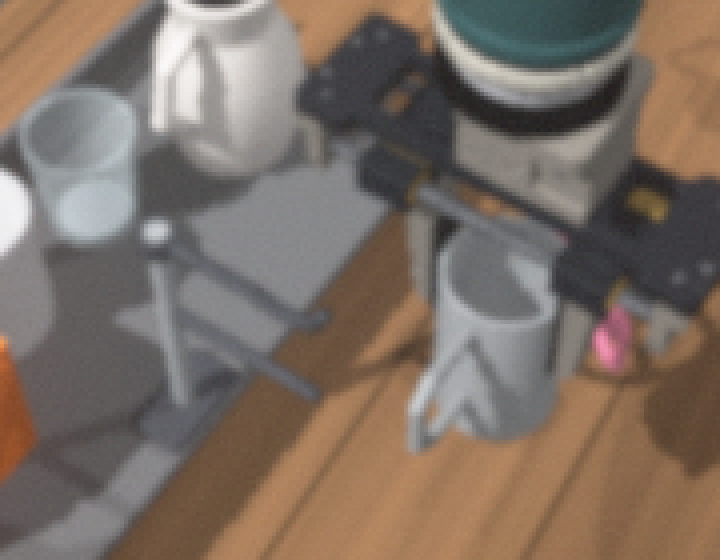

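View pics/t6.png

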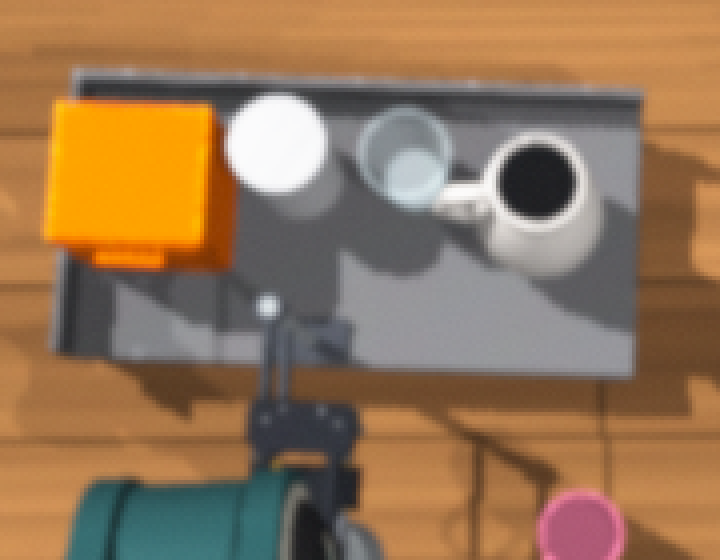

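The loop at (436,118,221) lines up with the bar line at y = 116.5. In the side image the handle opening is at (271,270) and the predicted point is (271,268). Inserting.

```bash
python3 - <<'E'
from h import *
for r in (130,115,105,95,85,76):
    robot.servo_line([*tcp_for(r),217],feed=60,rotation=down(A_))
    o=robot.observe(); f=o["contact_force"]; print(r,o["tcp_pos"].round(1),f.round(1),round(o["t"],2))
    if np.linalg.norm(f)>8: print("stop"); break
snap("side","s7",(160,170,340,310),4)
pins(["mug","mug_loop"],shot=False,cams=("side",))
E
```

```text
130 [467.3  65.1 216.8] [-0.1  1.1 -1.8] 22.37
115 [482.7  64.1 216.9] [-0.9  0.4 -2. ] 22.77
105 [492.9  63.5 217. ] [-0.1  0.2 -1.6] 23.08
95 [502.9  62.9 217. ] [ 0.4 -0.2 -1.8] 23.4
85 [512.9  62.2 217. ] [ 0.5 -0.2 -0.9] 23.72
76 [521.9  61.7 217. ] [-0.1  0.1 -2.3] 24.02
side mug 0.85 [520.6  63.8 157.7]
side mug 0.66 [ 377.3 -391.     0.4]
side mug 0.66 [ 453.2 -100.9   -1.7]
side mug_loop 0.89 [419.2 -65.6  61. ]
side mug_loop 0.8 [ 426.4 -397.    54.3]
side mug_loop 0.75 [527.4 111.8 220.8]
```

View pics/s7.png

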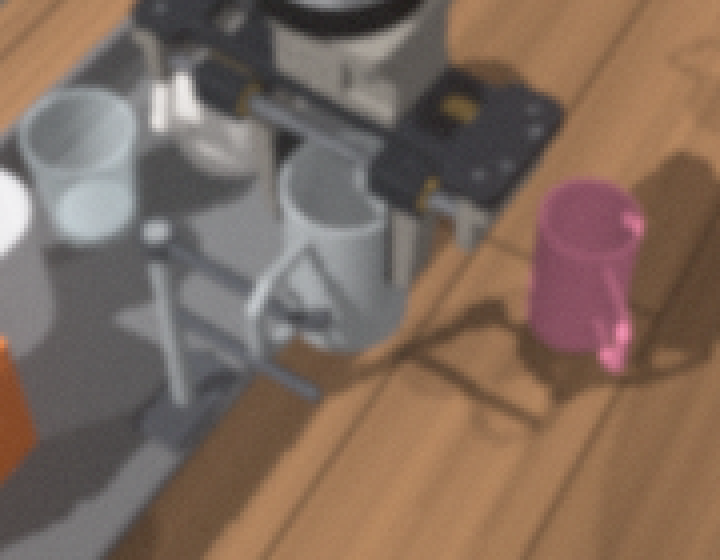

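The bar passes through the handle: the tip shows at (240,250) in front of the wall, inside the loop. Now lower until contact, then release.

```bash
python3 - <<'E'
from h import *
f0=robot.observe()["contact_force"][2]
for z in [200,194]+list(np.arange(192,181,-1.)):
    robot.servo_line([*tcp_for(76),z],feed=40,rotation=down(A_))
    o=robot.observe(); f=o["contact_force"]; print(z,o["tcp_pos"].round(1),f.round(1),round(o["t"],2))
    if f[2]-f0>2.5: print("contact"); break
snap("side","s8",(160,170,340,310),4)
pins(["mug","mug_loop"],shot=False,cams=("side",))
E
```

```text
200 [521.5  61.7 199.9] [-0.3 -1.1 -1.7] 24.74
194 [521.4  61.8 193.8] [-0.3  0.5 -1.2] 25.04
192.0 [521.5  61.9 191.9] [-0.5  0.1 -1.6] 25.29
191.0 [521.6  61.9 191. ] [-0.9 -0.4 -1.6] 25.54
190.0 [521.5  61.9 189.9] [ 0.1  0.4 -1.6] 25.79
189.0 [521.5  61.9 188.9] [ 0.4  0.8 -1.9] 26.04
188.0 [521.7  61.9 188.2] [-0.2 -0.5  2. ] 26.29
contact
side mug 0.88 [521.4  62.9 128.7]
side mug 0.88 [ 4.531e+02 -9.960e+01  2.000e-01]
side mug 0.85 [ 373.  -387.4   -0.7]
side mug 0.18 [726.8 117.5  57.7]
side mug_loop 0.74 [531.4 113.8 188.9]
side mug_loop 0.61 [ 423.4 -396.9   54.4]
```

View pics/s8.png

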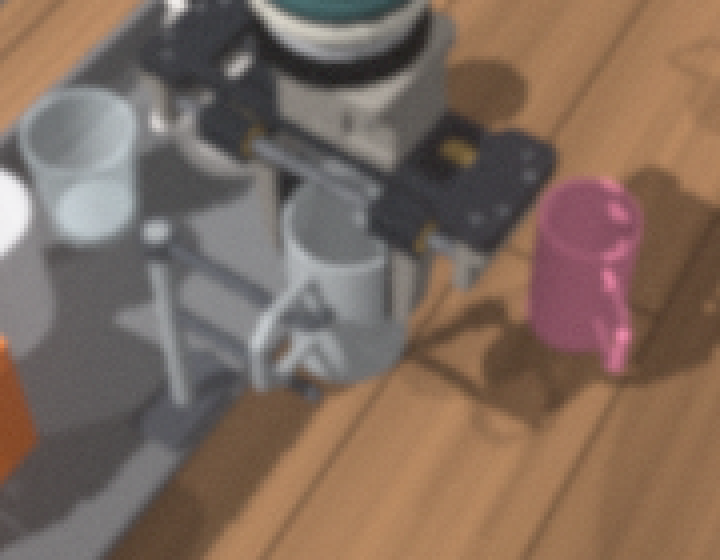

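Contact came at the predicted height (z = 188). Releasing gradually.

```bash
python3 - <<'E'
from h import *
for w in (0.67,0.69,0.72,0.78):
    grip(w,5); 
    o=robot.observe(); print(w,o["grip_width"].__round__(3),o["contact_force"].round(1),round(o["t"],2))
robot.hold(.3)
snap("side","s9",(160,170,340,310),4)
pins(["mug","mug_loop"],shot=False,cams=("side",))
E
```

```text
0.67 0.672 [-0.1 -0.2  0.5] 26.66
0.69 0.692 [-0.4 -0.1  0.1] 26.89
0.72 0.719 [-0.5 -0.2  0.8] 27.14
0.78 0.78 [-0.  -0.3 -0.4] 27.44
side mug 0.94 [ 454.4 -103.5   -4. ]
side mug 0.7 [ 371.4 -390.3    0.9]
side mug 0.67 [730.  117.2  56. ]
side mug 0.63 [525.   92.3 110.3]
side mug_loop 0.95 [526.5 115.8 193.3]
side mug_loop 0.8 [416.2 -63.5  61.2]
side mug_loop 0.56 [ 422.6 -396.6   55.8]
```

View pics/s9.png

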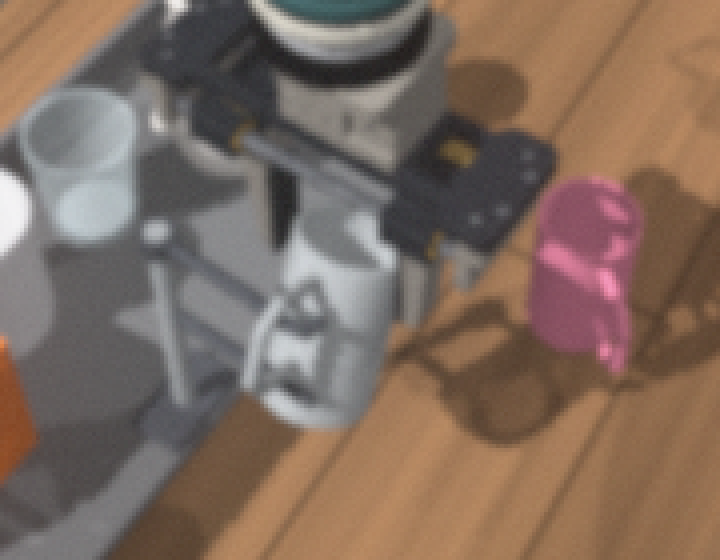

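The mug hangs from the bar, tilted and leaning on the lower bar. I'll open a bit more, withdraw straight up and check.

```bash
python3 - <<'E'
from h import *
grip(0.93)
p=robot.observe()["tcp_pos"]
robot.servo_line([p[0],p[1],270],feed=70,rotation=down(A_)); print(robot.observe()["contact_force"].round(1))
robot.servo_line([p[0],p[1],320],feed=150)
robot.servo_line([430,-60,330],feed=250)
robot.hold(.5); print(robot.observe()["t"])
snap("side","s10",(110,150,310,310),4)
snap("top","t10",(110,110,290,250),4)
pins(["mug","mug_loop","hook_seat","stand","jug","tumbler","tin"],shot=False)
E
```

```text
[ 0.3  0.4 -0.2]
31.3583
side mug 0.97 [525.   92.9 115. ]
side mug 0.96 [ 372.7 -389.2   -2.4]
side mug 0.84 [454.8 -98.6  -0.5]
side mug_loop 0.85 [412.5 -63.9  61.5]
side mug_loop 0.73 [531.  112.8 190.9]
side mug_loop 0.71 [ 425.4 -395.7   55.6]
side mug_loop 0.28 [524.8  91.2 112.4]
side hook_seat 0.59 [527.4 114.1 209.3]
side stand 0.97 [603.3 107.1  59.9]
side stand 0.74 [686.5 -69.6  54.3]
side jug 0.95 [687.1 -68.8  56.7]
side jug 0.53 [601.6 108.2  60.4]
side tumbler 0.95 [728.4  31.2  54.4]
side tin 0.77 [726.5 119.   55.5]
top mug 0.89 [523.8  91.3 119. ]
top mug_loop 0.8 [ 422.8 -397.    58.4]
top mug_loop 0.59 [523.9 110.9 191. ]
top hook_seat 0.55 [528.4 115.4 208.7]
top hook_seat 0.45 [521.3  89.2 122.4]
top stand 0.78 [598.6 104.2  61.4]
top jug 0.56 [688.3 -69.9  62.2]
top tumbler 0.69 [727.4  26.6  57.4]
top tin 0.73 [527.6 116.3 209.5]
top tin 0.68 [730.  113.3  58.1]
```

View pics/s10.png

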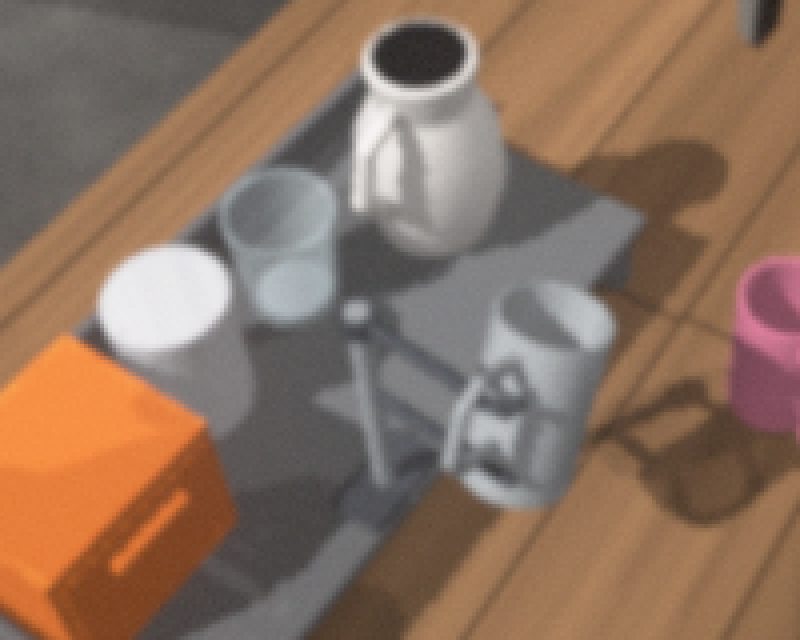

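View pics/t10.png

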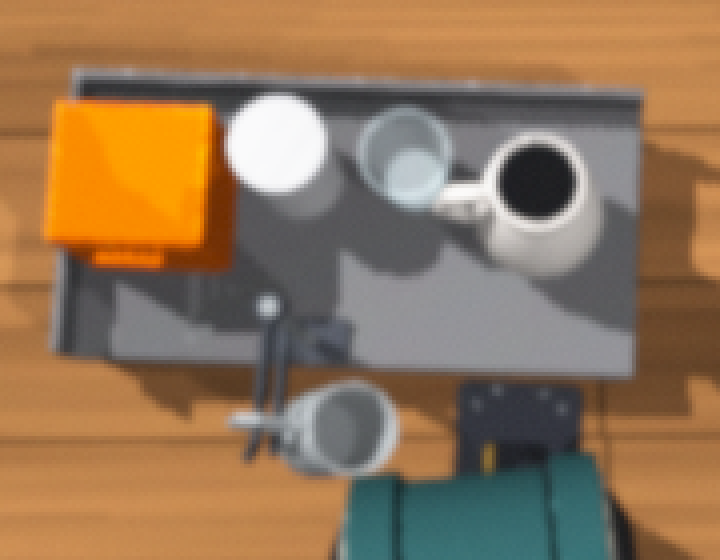

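The mug hangs inside the hook on both bars and nothing else has moved. The arm seems to have given about 0.05 rad under the leaning mug: its tip moved about 2 px in the top view. I'll check that it isn't creeping.

```bash
python3 - <<'E'
from h import *
import numpy as np
def seat():
    L=[]
    for k in range(4):
        for c in("top","side"):
            viewer.read_camera(c);i=viewer.camera_info(c)
            for n in ("hook_seat",):
                for d in viewer.pinpoint(n,c)[:1]:
                    L.append(np.array(i["R"]).T@(np.array(d["at"])-np.array(i["t"])))
    L=np.array(L); return np.median(L,axis=0).round(1),L[:,1].round(0)
a=viewer.read_camera("top").astype(int); s=seat(); print(robot.observe()["t"],s)
h=np.degrees(np.arctan2(s[0][1]-106,s[0][0]-600.7)); print("swing",np.radians(h-86.4))
robot.hold(3)
b=viewer.read_camera("top").astype(int); print(robot.observe()["t"],seat())
d=np.abs(a-b).sum(2)[170:250,150:220]; print("diff hook region",d.max(),d.mean(), "ref",np.abs(a-b).sum(2)[130:170,180:270].mean())
c=cv2.imread("pics/t10.png"); snap("top","t11",(150,170,220,240),8)
E
```

```text
33.0083 (array([526.5, 112.6, 208.9]), array([114., 112., 115., 112., 113., 112., 111., 113.]))
swing 1.5449128696995689
36.0583 (array([527. , 112.3, 210.6]), array([117., 111., 112., 114., 113., 111., 113., 111.]))
diff hook region 39 3.1253571428571427 ref 2.848333333333333
```

View pics/t11.png

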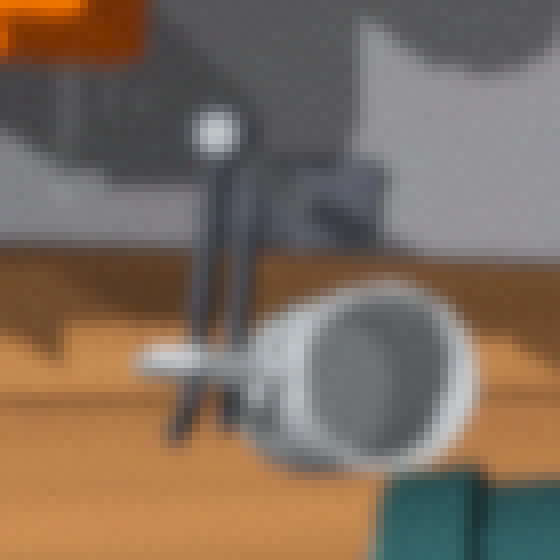

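The picture is unchanged over 3 s. The arm is at about 1.52–1.54 rad and the mug is at rest, so I'm handing in.

```bash
python3 - <<'E'
from h import *
print(robot.observe()["contact_force"].round(1)); robot.job_done(); print(robot.observe()["t"])
E
```

```text
[-0.1  0.6 -0.4]
the job is handed in; nothing more can be done
the job is handed in; nothing more can be done
```

The steel mug is hanging by its handle on the upper bar of the swung-out hook arm, and I handed the job in at about 36.5 s of the 58 s limit. The hand-in gives no verdict, so the result rests on my own checks:

- **Arm:** I pushed it to its stop with the shut fingers. After I let go of the mug, the leaning weight turned it back a few hundredths of a rad, to about 1.52–1.54 rad (limit 1.4). That estimate comes from noisy seat readings.
- **Mug:** The handle opening measured about (527, 112, 191) mm, roughly 19 mm below the seat and within a few mm of it sideways and along the arm. The mug leans on the lower bar, and top pictures 3 s apart showed no movement beyond noise.
- **Everything else:** The jug, glass and tin read within a few mm of their starting positions. The bin's front looks closed in the pictures. The gripper is well clear and the force reading is near zero.

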